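# Take the retaining ring out of a bench magnifier

### The arm

A 6-joint arm with a two-finger parallel gripper is mounted at the origin on the work surface. World frame = base frame: x ahead of the robot, y to its left, z up, the work surface at z = 0. Lengths are in m, angles in rad, forces in N, time in s.
With the tool pointing down it reaches from about 0.275 to 0.75 m from the base axis. Payload 10.2 kg.
Tool frame: the origin (TCP) lies between the finger pads; the fingertips stand tip_reach ahead of it and the grasp point (between the pads) lies 3 mm ahead of it (tip_reach is the distance from the TCP to the fingertips, in m); z points along the fingers, y is the line along which they close (so a half turn about z gives the same grasp; the last joint's range is limited). The gripper opens to 85 mm and grips with 20 to 120 N. Pads are 22 mm wide; open, the fingers measure 114 mm over their backs; the gripper's body (76 mm by 85 mm) begins 54 mm behind the grasp point. The pads swing forward as they close: fully open they stand 13 mm farther back than shut.
Start: joints at [-1.39, 0.313, 1.498, -0, 1.331, -0.223], TCP at [0.206, -0.483, 0.253] pointing down, gripper open.
Joint ranges: [-2.94, 2.94], [-0.97, 2.17], [0.19, 2.56], [-1.23, 4.37], [0.02, 3.11], [-2.88, 2.88]. Speed limits (rad/s): [2.39, 2.39, 3.01, 3.14, 3.14, 3.14].

### API

Orientations are given as [roll, pitch, yaw] about the fixed x, y, z axes, in that order (R = Rz(yaw) Ry(pitch) Rx(roll)).
In Python, from plant import move_to, line_to, movej, command_gripper, hold, ik, observe, camera, Unreachable, hand_in, tip_reach gives the robot as it stands. Calls block until the motion is done:
- move_to(position, orientation): joint-space move of the TCP to a pose.
- line_to(position, v=0.15, attitude=None): straight line of the TCP; attitude=None keeps the orientation; v is the mean speed in m/s.
- movej(angles): joint-space move.
- command_gripper(opening, f_grip=None): opening from 0.0 (shut) to 1.0 (fully open); f_grip is the grip in N (None keeps the last); returns when the fingers have stopped.
- hold(seconds).
- ik(position, orientation): joint angles nearest the present ones, or None.
- observe(): the state.
- camera(name): name is "side" or "top" or "wrist"; returns a dict with "image" (420x560x3 uint8, red, green, blue), "z_map" (420x560 float32, m along the optical axis (not along the pixel's ray), 0 where there is no reading), "fovy" (degrees; the focal length in pixels is half the picture's height over the tangent of half this angle, whatever the lens; pixels are square), "cx", "cy" (the principal point, pixels), "distortion" ([k1, k2, p1, p2, k3] as OpenCV has them; the pictures are not rectified), "rvec" (rotation vector, rad) and "tvec" (3), from world to camera coordinates, as OpenCV has them; the wrist camera has in their place "tool_from_camera" (4x4, takes a point from camera to tool coordinates, whose origin is the TCP and whose axes are the flange's). Camera axes: x right, y down, z forward; pixel columns grow to the right and rows downward; lengths in m; the calibration is good to about 2 mm. A picture is of the moment at which its call begins: read the wrist's pose just before it.
A pose or a line that the arm cannot do raises Unreachable and nothing moves.
- hand_in(): hands the job in; it is judged then, once.
The state is a dict: "time_s": time; "q": joint angles; "dq": joint speeds; "joint_torque": joint torques, N m; "tool_pos": TCP position; "eef_rot": TCP orientation; "contact_force": force on the tool from outside, world axes, zero at the start; "torque": the same for the moment, N m; "gripper_width": opening from 0.0 (shut) to 1.0 (fully open); "gripper_force": force on a finger pad.
Only numpy, scipy, OpenCV 4.12 (cv2) and the standard library are available. Lean on these libraries where they do the work, as an engineer would, in place of code of your own. Each camera call takes 0.05 s, during which the arm holds its last target. There are 200 camera calls.

### The job

The lens of the bench magnifier is to be changed. With the hook pick from the tool rack, lever the turned-in end of the split retaining ring up out of its groove until it stays up on the rim, touching the glass only lightly and not straining the ring, and hang the pick back in a slot of the rack. Then draw the ring out with the fingers, lay it flat in the parts tray without dropping it, and leave everything else where it is.

Things in the scene. Friction and masses are not known exactly. Their poses are not given: they have to be found in the camera images.
- magnifier: Bench magnifier, fixed: round white head, 132 mm across, lying level on the table; gooseneck (124 mm high, meets the head 66 mm from its axis) and weighted base behind it. Origin: on the head's axis at table height; z up, x from the head towards the base.
- rim (a point): Centre of the head's flat top face (the rim), 40.8 mm above the table. The face runs from the open bore (radius 46.0 mm) out to radius 63 mm. Round the bore's mouth stands a lip, 1.7 mm thick at its edge; under it is the ring's groove.
- groove (a point): Centre of the seated ring's mid-plane, 4.6 mm below the rim. The groove is 49 mm in radius; its smooth upper wall is bevelled and pushes the ring inwards when it is pulled up. The ring lies on a black rubber gasket (inner radius 41.5 mm), whose top is 4.4 mm above the glass.
- lens: The magnifier's clear flat glass; origin at the centre of its upper face, 10.8 mm below the rim and 4.4 mm below the underside of the seated ring. It sits on soft rubber (gives about 0.7 mm for 8 N) and must not be pressed with more than 8 N.
- ring: Split retaining ring of bright 3.6 mm spring wire, 94.8 mm outside diameter, 52 g, 40 degree gap. Origin: ring centre, on its underside; z up, the gap on its -x side. It presses outwards: an end pulled up with 10 to 20 N (over 25 N bends it) slips 2 mm inwards past the lip, then springs out over the rim, up to 4 mm towards the gap, and stays lying there when let down.
- ring_tab (a point): Middle of the flat steel tab to which one end of the ring is turned inwards: 9 mm wide, 3.2 mm thick, from the wire to 22 mm from the ring's centre; the point is 34 mm from it, at mid-thickness. x outwards along the tab, z up, y across it towards the gap. Its underside is 4.6 mm above the glass when seated; when the end rests on the rim the point is 0 to 2 mm above the rim.
- ring_back (a point): Point on the wire straight across from the gap, at mid-thickness. Raising the tab by the pick more than 10 mm above the rim can make the whole ring jump out. Once the end rests on the rim, a few newtons straight up at the tab draw out the rest within some 40 mm; free, the ring keeps its round shape and can be carried by its tab, within 10 degrees of level.
- pick: Hook pick, about 50 g, hanging in a rack slot: green handle 14 x 14 mm, 60 mm long, flats facing x and y, on a steel collar 18 mm in diameter and 4 mm high; under it a brass collet (16 mm) holds a straight 3.6 mm steel bit with a round hook, 2.6 mm thick, at its foot. Origin: on the axis at the collar's underside; z up, x the way the hook points. The hook's end is 10.5 mm from the axis, rounded.
- pick_collet (a point): Lower end of the pick's brass collet, 16 mm below the collar's underside. The bit is clamped in it at whatever reach it was last set to: the underside of the hook lies somewhere between 42 and 58 mm below the collar's underside, differently each time, and is not measured. The bit does not slip in use.
- rack: Low wooden tool rack, fixed, 60 x 200 mm, its top 64 mm high and 14 mm thick, with three slots 34 x 8 mm, long along the rack's x, at y = -60, 0 and +60 mm. Origin: centre of its underside. Tools hang by their collars, hook along the slot (pick's x = rack's x, its origin 64 mm above the rack's); they lift straight out and are let in from above the same way.
- tray: Shallow square steel parts tray, fixed, 170 x 170 mm, 18 mm high, wall 4 mm, floor 4 mm thick. Origin: centre of its underside.
- awl: Awl with a dark wooden handle, 112 mm long, hanging in another slot of the rack; origin 50 mm below its collar. Not to be disturbed.
- palette_knife: Palette knife with a red handle, 124 mm long, hanging in another slot of the rack; origin 50 mm below its collar. Not to be disturbed.
- spare_lens: Spare clear lens, a glass disc of 95 mm diameter and 6 mm thick lying on the table; origin at the centre of its underside. Not to be disturbed.
- paste_jar: Paste jar, 68 mm diameter, 85 mm high; origin at the centre of its underside. Not to be disturbed.

How it is judged:
By the outcome, as a careful person would: the job done as asked, in the order asked, and still so for the second after the job is handed in, with the robot touching nothing.
It also fails if it takes over 67 s, if anything falls off the work surface, if the arm or the gripper's body presses on something with over 40 N, if the wrist force passes 120 N, or if a joint passes its speed limit or range.

## Working session

There is one attempt and no reset: what is moved stays moved. The work goes in short steps, each a Python script; the robot and the scene stay as the last script left them, time stands still between calls to the robot, and variables do not carry over. Pictures are saved under pics/ and viewed, at most 14 in all, crops included, and the job is handed in when it is done.

```bash
ls; mkdir -p pics; cat > h.py <<'E'
import numpy as np, cv2
from plant import *
def K(c):
    f=c["image"].shape[0]/2/np.tan(np.radians(c["fovy"])/2)
    return np.array([[f,0,c["cx"]],[0,f,c["cy"]],[0,0,1.]]),np.array(c["distortion"],float)
def pose(c,T_tool=None):
    # returns R,t camera->world
    if "rvec" in c:
        R=cv2.Rodrigues(np.array(c["rvec"],float))[0]; return R.T,-R.T@np.array(c["tvec"],float).ravel()
    M=T_tool@np.array(c["tool_from_camera"]); return M[:3,:3],M[:3,3]
def rays(c,px,T=None):
    k,d=K(c); u=cv2.undistortPoints(np.array(px,float).reshape(-1,1,2),k,d).reshape(-1,2)
    R,t=pose(c,T); return t,np.c_[u,np.ones(len(u))]@R.T
def onplane(c,px,z,T=None):
    t,r=rays(c,px,T); return t+r*((z-t[2])/r[:,2])[:,None]
def depthpts(c,px,T=None):
    t,r=rays(c,px,T); p=np.array(px).astype(int).reshape(-1,2); return t+r*c["z_map"][p[:,1],p[:,0]][:,None]
def save(n,im): cv2.imwrite(f"pics/{n}.png",im[...,::-1])
E
python3 - <<'E'
from h import *
import pickle
o=observe(); print({k:np.round(v,3) for k,v in o.items()}, tip_reach)
for n in("top","side"):
    c=camera(n); pickle.dump(c,open(n+".pkl","wb")); save(n,c["image"]); print(n,c["fovy"],pose(c)[1],(c["z_map"]>0).mean())
E
```

```text
pics
{'time_s': np.float64(0.0), 'q': array([-1.39 ,  0.313,  1.498, -0.   ,  1.331, -0.223]), 'dq': array([ 0.001,  0.   , -0.   , -0.   , -0.   ,  0.001]), 'joint_torque': array([-3.0000e-03, -4.1227e+01, -2.5974e+01, -0.0000e+00,  4.0000e-03,
        0.0000e+00]), 'tool_pos': array([ 0.206, -0.483,  0.253]), 'eef_rot': array([-3.14 , -0.   ,  0.404]), 'contact_force': array([-1.161,  0.424, -0.368]), 'torque': array([-0.03 ,  0.009, -0.023]), 'gripper_force': np.float64(0.0), 'gripper_width': np.float64(1.001)} 0.022
top 46.520116270721495 [3.37225297e-01 6.81369410e-04 1.13446072e+00] 0.9959141156462585
side 51.179338260467894 [ 0.34725455 -0.76712935  0.62611017] 0.9960119047619047
```

View pics/top.png

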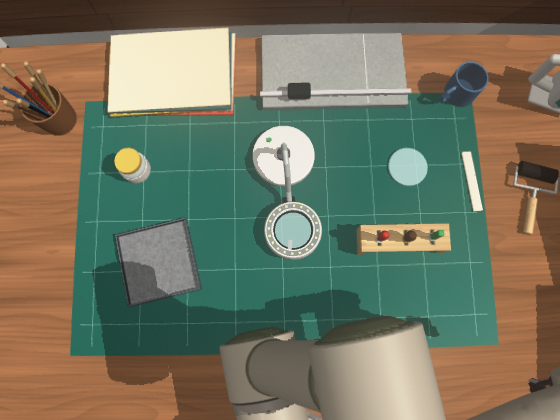

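View pics/side.png

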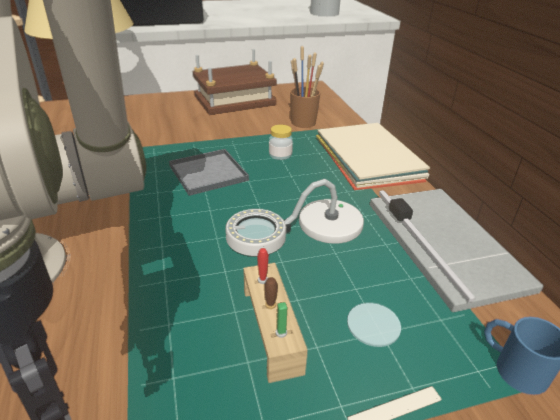

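The top view shows the head at (293,230), the rack at (404,238) with the green pick in the right slot (437,236), the tray at (158,262), and the tab near (290,243). The side view agrees: the pick is in the near slot (282,320), then the awl (270,292), then the knife (263,265).

```bash
python3 - <<'E'
from h import *
import pickle
c=pickle.load(open("top.pkl","rb")); im=c["image"]; hsv=cv2.cvtColor(im,cv2.COLOR_RGB2HSV)
H,W=im.shape[:2]; uv=np.stack(np.meshgrid(np.arange(W),np.arange(H)),-1).reshape(-1,2)
P=depthpts(c,uv).reshape(H,W,3); 
print("table z",P[300,250:260,2].mean(),P[200,350,2])
def box(m,z,name):
    pts=onplane(c,np.argwhere(m)[:,::-1],z)[:,:2].astype(np.float32)
    r=cv2.minAreaRect(pts); print(name,len(pts),r)
x,y=P[...,0],P[...,1]
# rack top
reg=np.zeros((H,W),bool); reg[215:260,350:460]=1
m=reg&(abs(P[...,2]-.064)<.006); box(m,.064,"rack"); 
# tray
reg[:]=0; reg[205:315,100:215]=1
m=reg&(abs(P[...,2]-.018)<.006); box(m,.018,"tray rim(z~18)")
m=reg&(P[...,2]>.009); box(m,.018,"tray")
# head top
reg[:]=0; reg[195:265,260:326]=1
m=reg&(abs(P[...,2]-.0408)<.005)
pts=onplane(c,np.argwhere(m)[:,::-1],.0408)[:,:2].astype(np.float32); hull=cv2.convexHull(pts)
print("head",cv2.minEnclosingCircle(hull),cv2.fitEllipse(hull))
# base
reg[:]=0; reg[120:190,245:320]=1
m=reg&(hsv[...,1]<50)&(hsv[...,2]>180); q=np.argwhere(m)[:,::-1]; pt=P[m]; print("base z",np.median(pt[:,2]))
h=cv2.convexHull(onplane(c,q,np.median(pt[:,2]))[:,:2].astype(np.float32)); print("base",cv2.minEnclosingCircle(h))
# green handle
reg[:]=0; reg[215:260,350:460]=1
m=reg&(P[...,2]>.11); print("high pts",m.sum())
n,l,s,ce=cv2.connectedComponentsWithStats(m.astype(np.uint8))
for i in range(1,n):
    print(s[i,4],ce[i],np.median(P[l==i],0),P[l==i].max(0),im[l==i].mean(0))
save("topcrop",np.hstack([cv2.resize(im[195:265,258:328],(400,400),interpolation=cv2.INTER_CUBIC),cv2.resize(im[202:272,390:460],(400,400),interpolation=cv2.INTER_CUBIC)]))
E
```

```text
table z 0.0005350508095617768 0.0012119124628142686
rack 2028 ((0.4853224754333496, -0.27422770857810974), (0.20114903151988983, 0.06067633256316185), 88.44454193115234)
tray rim(z~18) 643 ((0.4507002830505371, 0.2887704372406006), (0.17185282707214355, 0.17034579813480377), 12.622758865356445)
tray 1122 ((0.4566240906715393, 0.2853164076805115), (0.2463846057653427, 0.25768664479255676), 2.021545171737671)
head ((0.521843433380127, -0.02425244264304638), 0.07338210940361023) ((0.5184603333473206, -0.02438655123114586), (0.12903936207294464, 0.14431799948215485), 94.83955383300781)
base z 0.023532703157763346
base ((0.6974050402641296, -0.008335482329130173), 0.07407563179731369)
high pts 245
1 [432. 215.] [3.37225297e-01 6.81369410e-04 1.13446072e+00] [3.37225297e-01 6.81369410e-04 1.13446072e+00] [ 64. 115.  98.]
1 [365. 218.] [3.37225297e-01 6.81369410e-04 1.13446072e+00] [3.37225297e-01 6.81369410e-04 1.13446072e+00] [ 57. 111.  97.]
1 [391. 222.] [3.37225297e-01 6.81369410e-04 1.13446072e+00] [3.37225297e-01 6.81369410e-04 1.13446072e+00] [ 59. 113.  96.]
1 [442. 225.] [3.372252
[... 1357 characters left out ...]
446072e+00] [3.37225297e-01 6.81369410e-04 1.13446072e+00] [235. 201. 143.]
1 [430. 242.] [3.37225297e-01 6.81369410e-04 1.13446072e+00] [3.37225297e-01 6.81369410e-04 1.13446072e+00] [136. 121.  88.]
1 [398. 246.] [3.37225297e-01 6.81369410e-04 1.13446072e+00] [3.37225297e-01 6.81369410e-04 1.13446072e+00] [235. 201. 143.]
1 [438. 250.] [3.37225297e-01 6.81369410e-04 1.13446072e+00] [3.37225297e-01 6.81369410e-04 1.13446072e+00] [173. 142. 102.]
1 [389. 252.] [3.37225297e-01 6.81369410e-04 1.13446072e+00] [3.37225297e-01 6.81369410e-04 1.13446072e+00] [ 70. 112.  93.]
1 [456. 252.] [3.37225297e-01 6.81369410e-04 1.13446072e+00] [3.37225297e-01 6.81369410e-04 1.13446072e+00] [ 67. 121. 105.]
```

View pics/topcrop.png

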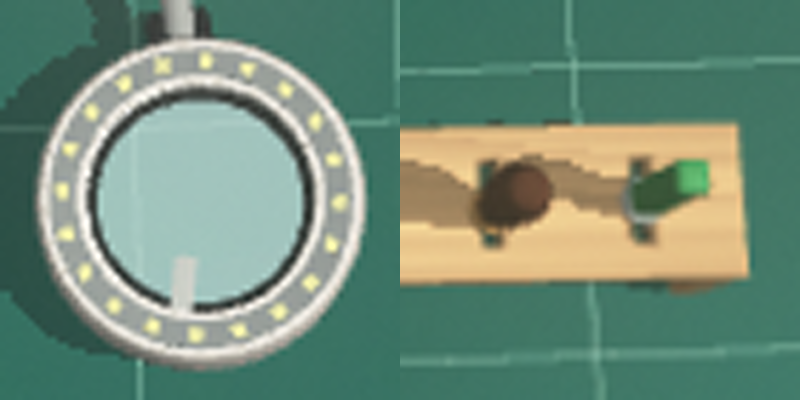

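The crop shows the tab at crop (185,285), pointing inward from the robot side of the ring. The gap side isn't clear yet. The pick stands upright in its slot at about (0.483,-0.333). Next I'll look from the wrist camera over the head, then over the pick.

```bash
cat >> h.py <<'E'
from scipy.spatial.transform import Rotation as Ro
def Ttool(o=None):
    o=o or observe(); T=np.eye(4); T[:3,:3]=Ro.from_euler("xyz",o["eef_rot"]).as_matrix(); T[:3,3]=o["tool_pos"]; return T
def look(n,name=None):
    import pickle
    T=Ttool(); c=camera(n); 
    if name: pickle.dump((c,T),open(name+".pkl","wb")); save(name,c["image"])
    return c,T
E
python3 - <<'E'
from h import *
c,T=look("wrist"); M=np.array(c["tool_from_camera"]); print(np.round(M,3),c["fovy"])
for y in np.radians([-180,-135,-90,-45,0,45,90,135]):
    a=ik([.483,-.333,.105],[np.pi,0,y]); b=ik([.487,-.02,.12],[np.pi,0,y]); print(round(np.degrees(y)),None if a is None else np.round(a,2),None if b is None else np.round(b,2))
# camera over head: aim optical axis at head centre from z
yaw=np.pi/2*0
R=Ro.from_euler("xyz",[np.pi,0,yaw]).as_matrix()
p=np.array([.52,-.024,.04]); d=R@M[:3,2]; cam=p-d*.26; tcp=cam-R@M[:3,3]; print("tcp",tcp,ik(tcp,[np.pi,0,yaw]))
E
```

```text
[[ 0.001 -0.961 -0.275  0.068]
 [ 1.     0.     0.002  0.   ]
 [-0.001 -0.275  0.961 -0.121]
 [ 0.     0.     0.     1.   ]] 69.24040268380837
-180 [-0.8   0.6   1.48  0.    1.07 -2.37] [-0.28  0.39  1.78  0.    0.98 -1.85]
-135 None [-0.28  0.39  1.78  0.    0.98 -2.64]
-90 [-0.8   0.6   1.48 -0.    1.07  2.34] [-0.28  0.39  1.78 -0.    0.98  2.86]
-45 [-0.8   0.6   1.48 -0.    1.07  1.55] [-0.28  0.39  1.78 -0.    0.98  2.07]
0 [-0.8   0.6   1.48 -0.    1.07  0.77] [-0.28  0.39  1.78 -0.    0.98  1.29]
45 [-0.8   0.6   1.48 -0.    1.07 -0.02] [-0.28  0.39  1.78 -0.    0.98  0.5 ]
90 [-0.8   0.6   1.48  0.    1.07 -0.8 ] [-0.28  0.39  1.78 -0.    0.98 -0.28]
135 [-0.8   0.6   1.48  0.    1.07 -1.59] [-0.28  0.39  1.78  0.    0.98 -1.07]
tcp [ 0.52314103 -0.02349134  0.16946374] [-2.68828869e-01  3.91244030e-01  1.61860424e+00 -4.44089210e-16
  1.13174438e+00  1.30196746e+00]
```

```bash
python3 - <<'E'
from h import *
M=np.array(camera("wrist")["tool_from_camera"])
def view(p,yaw,dist,name):
    R=Ro.from_euler("xyz",[np.pi,0,yaw]).as_matrix()
    tcp=np.array(p)-R@M[:3,2]*dist-R@M[:3,3]; print(tcp); move_to(tcp,[np.pi,0,yaw]); hold(.2); return look("wrist",name)
c,T=view([.50,-.024,.04],np.pi/2,.27,"w_head")
c,T=view([.484,-.333,.09],np.pi/2,.30,"w_pick")
print(observe()["time_s"])
a=cv2.imread("pics/w_head.png");b=cv2.imread("pics/w_pick.png"); cv2.imwrite("pics/w2.png",cv2.resize(np.hstack([a[:, 80:480],b[:,80:480]]),(800,420)))
E
```

```text
[ 0.49947579 -0.01811063  0.1790787 ]
[ 0.48342916 -0.31886552  0.25792339]
3.8917
```

View pics/w2.png

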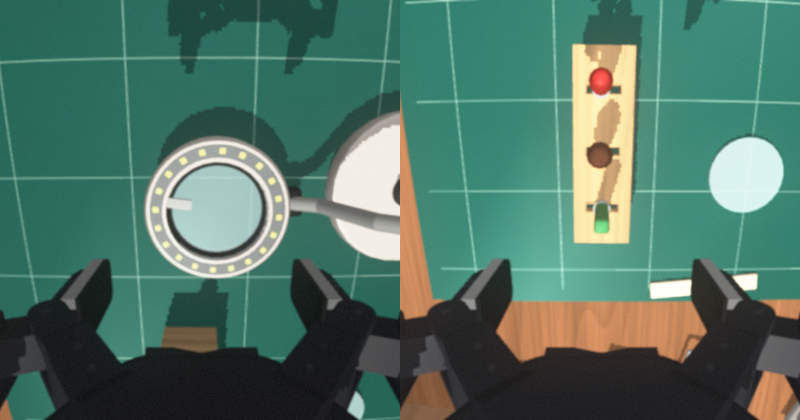

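The wrist pictures show the head at full-frame (297,208) with the tab at (260,204), and the pick handle at (281,218). I'll measure both and zoom in on the tab.

```bash
python3 - <<'E'
from h import *
import pickle
c,T=pickle.load(open("w_head.pkl","rb")); im=c["image"]; H,W=im.shape[:2]
uv=np.stack(np.meshgrid(np.arange(W),np.arange(H)),-1).reshape(-1,2)
P=depthpts(c,uv,T).reshape(H,W,3); hsv=cv2.cvtColor(im,cv2.COLOR_RGB2HSV)
m=(abs(P[...,2]-.0408)<.006)&(np.hypot(P[...,0]-.52,P[...,1]+.024)<.075)
def circ(q):
    A=np.c_[2*q,np.ones(len(q))]; s=np.linalg.lstsq(A,(q**2).sum(1),rcond=None)[0]; return s[:2],np.sqrt(s[2]+s[:2]@s[:2])
mm=m.astype(np.uint8); cs,_=cv2.findContours(mm,cv2.RETR_CCOMP,cv2.CHAIN_APPROX_NONE)
for k in sorted(cs,key=len)[-2:]:
    q=onplane(c,k.reshape(-1,2),.0408,T)[:,:2]; ce,r=circ(q); 
    for _ in range(5):
        e=abs(np.hypot(*(q-ce).T)-r); g=e<max(np.median(e)*2.5,.0008); ce,r=circ(q[g])
    print("circle",len(q),g.mean(),ce,r)
# tab: z near .0362, inside
print("depth profile z", np.round(P[204,240:300:3,2],4))
save("tabz",cv2.resize(im[155:260,240:350],(792,756)[:2] and (628,600),interpolation=cv2.INTER_CUBIC))
c2,T2=pickle.load(open("w_pick.pkl","rb")); im2=c2["image"]; P2=depthpts(c2,uv,T2).reshape(H,W,3); h2=cv2.cvtColor(im2,cv2.COLOR_RGB2HSV)
m=(abs(P2[...,2]-.064)<.006)&(abs(P2[...,1]+.274)<.12)&(abs(P2[...,0]-.484)<.05)
q=onplane(c2,np.argwhere(m)[:,::-1],.064,T2)[:,:2].astype(np.float32); print("rack",cv2.minAreaRect(q))
m=(h2[...,0]>50)&(h2[...,0]<80)&(h2[...,1]>120)&(P2[...,2]>.12)&(P2[...,2]<.135)
q=np.argwhere(m)[:,::-1]; print("top z",np.median(P2[m][:,2]),len(q)); p=onplane(c2,q,.128,T2)[:,:2].astype(np.float32); print("handle top",cv2.minAreaRect(p))
# slots: dark pixels on rack
E
```

```text
circle 465 0.8666666666666667 [ 0.51251956 -0.02539228] 0.06453785675756203
circle 611 0.88379705400982 [ 0.51229866 -0.02476953] 0.04280406638862065
depth profile z [0.0427 0.0407 0.0421 0.0364 0.0384 0.0389 0.0373 0.038  0.0393 0.0375
 0.0377 0.0293 0.0295 0.0304 0.03   0.0305 0.0295 0.0302 0.0302 0.0305]
rack ((0.484450101852417, -0.2759708762168884), (0.19998890161514282, 0.06007539480924606), 89.46086120605469)
top z 0.12910962944987991 2
handle top ((0.48713624477386475, -0.33765900135040283), (0.001846772967837751, 0.0), 90.38742065429688)
```

View pics/tabz.png

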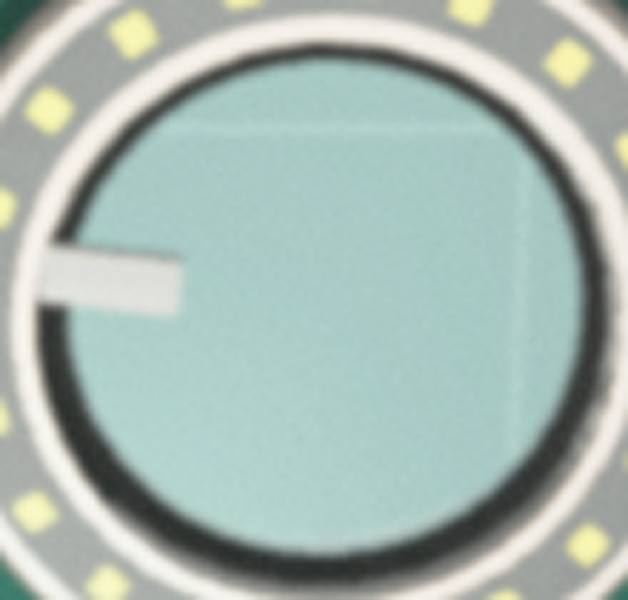

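The zoom shows the tab running from (45,275) to (182,288), a bright bar pointing in +x. The black band looks thicker just below it (−y). I'll check the gap side with a radial profile and measure the tab and handle edges.

```bash
python3 - <<'E'
from h import *
import pickle
c,T=pickle.load(open("w_head.pkl","rb")); im=c["image"]; g=cv2.cvtColor(im,cv2.COLOR_RGB2GRAY); hsv=cv2.cvtColor(im,cv2.COLOR_RGB2HSV)
k,d=K(c); R,t=pose(c,T)
def proj(X): 
    rv=cv2.Rodrigues(R.T)[0]; return cv2.projectPoints(np.array(X,float),rv,-R.T@t,k,d)[0].reshape(-1,2)
def polar(ce,z,rr,aa):
    r,a=np.meshgrid(rr,aa); X=np.c_[(ce[0]+r*np.cos(a)).ravel(),(ce[1]+r*np.sin(a)).ravel(),np.full(r.size,z)]
    p=proj(X).astype(np.float32).reshape(*r.shape,2); return cv2.remap(g,p[...,0],p[...,1],cv2.INTER_LINEAR).astype(int)
# outer edge of dark band (bore mouth): fit from dark pixels
m=(hsv[...,2]<110)&(hsv[...,1]<120); 
def circ(q):
    A=np.c_[2*q,np.ones(len(q))]; s=np.linalg.lstsq(A,(q**2).sum(1),rcond=None)[0]; return s[:2],np.sqrt(s[2]+s[:2]@s[:2])
ce=np.array([.5124,-.025])
# glass edge (gasket inner, r .0415 at z = top of gasket .0344): boundary grey<130
rr=np.arange(.034,.056,.00025); aa=np.radians(np.arange(0,360,4))
for it in range(3):
    I=polar(ce,.0408,rr,aa); e=[]
    for i,a in enumerate(aa):
        j=len(rr)-1-np.argmax(I[i,::-1]<110) if (I[i]<110).any() else None   # outermost dark
        if j is not None and rr[j]<.050 and not 150<np.degrees(a)<190: e.append(ce+rr[j]*np.array([np.cos(a),np.sin(a)]))
    ce2,r2=circ(np.array(e)); print("bore(dark outer)",ce2,r2,len(e)); ce=ce2
rr=np.arange(.040,.0505,.0005)
for a in range(0,360,12): print(a," ".join(f"{v:3d}" for v in polar(ce,.0408,rr,np.radians([a]))[0]))
# tab
m=((hsv[...,1]<40)&(hsv[...,2]>170)).astype(np.uint8); 
Q=np.argwhere(m)[:,::-1]; p=onplane(c,Q,.0378,T)[:,:2]; s=np.hypot(*(p-ce).T)<.040
print("tab n",s.sum()); r=cv2.minAreaRect(p[s].astype(np.float32)); print(r, p[s].mean(0),cv2.fitLine(p[s].astype(np.float32),cv2.DIST_L2,0,.01,.01).ravel(),"rmin",np.hypot(*(p[s]-ce).T).min())
c2,T2=pickle.load(open("w_pick.pkl","rb")); im2=c2["image"]; h2=cv2.cvtColor(im2,cv2.COLOR_RGB2HSV)
m=(h2[...,0]>45)&(h2[...,0]<80)&(h2[...,1]>110); m[:190]=0;m[250:]=0;m[:,:270]=0;m[:,300:]=0
q=np.argwhere(m)[:,::-1]; print("green bbox",q.min(0),q.max(0)); 
v=h2[...,2]; print(v[200:236:2,275:290:2]); print(h2[...,1][200:236:2,275:290:2])
print(onplane(c2,[[281,225]],.128,T2),onplane(c2,[[281,208]],.068,T2))
E
```

```text
bore(dark outer) [ 0.51217491 -0.02588294] 0.043835431611782334 80
bore(dark outer) [ 0.51216303 -0.0258923 ] 0.043845899630575516 80
bore(dark outer) [ 0.5121783  -0.02590367] 0.04384565488867482 80
0 109  84  70  59  58  62  71  90 113 139 165 189 208 222 232 237 237 235 223 211 190 173
12 139 112  86  69  59  58  67  82 105 131 157 182 205 222 230 234 236 230 222 203 185 171
24 159 139 113  88  71  62  65  78 102 129 157 184 210 223 234 236 236 231 221 202 183 170
36 177 162 140 112  86  72  66  79 103 137 176 205 226 235 238 238 236 227 213 193 175 164
48 185 176 159 136 109  83  74  81 105 145 185 213 231 238 240 239 234 226 208 188 173 166
60 185 180 165 142 115  88  77  83 111 149 186 218 233 239 240 238 232 223 203 182 171 163
72 188 182 168 150 122  94  79  81 110 147 190 216 235 238 239 236 229 215 198 180 171 165
84 188 184 168 151 122  98  80  91 114 157 193 222 235 240 239 237 230 215 196 180 168 168
96 188 184 169 150 122  97  76  88 110 153 191 221 235 240 239 235 226 210 189 176 166 165
108 188 183 167 147 118  92  83  90 121 159 199 222 236 239 239 236 226 209 191 17
[... 2746 characters left out ...]
 61  45  53  82 103 109]
 [ 69  26  20  22  21  22  61 103]
 [ 21  40  77  82  81  70  38  45]
 [ 25  85  97  99  98 100  45  14]
 [ 32  94  98  95  96  94  54  19]
 [ 36  95  96  97  93 104  64  31]
 [ 63  97  94  90  99  93  79  88]
 [ 92  94  89  99  95  96  91  98]
 [ 86  93  92  98  99  96  92 101]
 [ 86  99  97  96  98  98  94 104]
 [ 96 103 106 107 105 103 100 104]
 [101 116 114 115 116 117 113  93]
 [102 117 115 117 115 119 116  93]
 [102 113 110 112 114 118 115  94]
 [101 108 107 108 113 116 116  93]
 [ 99 106 105 109 113 117 112  94]
 [ 89  90  91  95  97 100  94  85]
 [ 78  80  85  88  84  83  79  74]]
[[ 0.48276996 -0.33398948  0.128     ]] [[ 0.48272206 -0.33535546  0.068     ]]
```

The profile puts the gap at about 175–220° (sharp dark band, no wire), so it is on the −y side of the tab, which lies near 170°. I'll bring the hook in from the +y side, pointing −y. Next I grasp the pick, with the fingers closing along x so the neighbouring tools stay clear.

```bash
python3 - <<'E'
from h import *
import pickle
c,T=pickle.load(open("w_head.pkl","rb")); hsv=cv2.cvtColor(c["image"],cv2.COLOR_RGB2HSV)
m=((hsv[...,1]<22)&(hsv[...,2]>190)); m2=np.zeros_like(m); m2[190:220,250:276]=m[190:220,250:276]
p=onplane(c,np.argwhere(m2)[:,::-1],.0378,T)[:,:2]; ce=np.array([.5122,-.0257]); s=np.hypot(*(p-ce).T)<.0405
print("tab",s.sum(),cv2.minAreaRect(p[s].astype(np.float32)),cv2.fitLine(p[s].astype(np.float32),cv2.DIST_L2,0,.01,.01).ravel())
print("hand px",onplane(c,[[271.7,205.4],[248.8,203.2]],.0378,T))
yaw=np.radians(89.2); A=[np.pi,0,yaw]
move_to([.483,-.335,.20],A); line_to([.483,-.335,.103],v=.12); o=observe(); print(o["tool_pos"],o["contact_force"])
command_gripper(0.0,f_grip=100); o=observe(); print("grip",o["gripper_width"],o["gripper_force"],o["contact_force"])
line_to([.483,-.335,.185],v=.12); hold(.2); o=observe(); print(o["tool_pos"],o["gripper_width"],o["contact_force"],o["time_s"])
c=camera("side"); pickle.dump(c,open("s_lift.pkl","wb")); save("s_lift",c["image"])
k,d=K(c);q=cv2.projectPoints(np.array([[.483,-.335,.145]]),np.array(c["rvec"],float),np.array(c["tvec"],float),k,d)[0].ravel().astype(int); print(q)
x,y=q; save("s_liftz",cv2.resize(c["image"][max(y-60,0):y+90,x-75:x+75],(600,600),interpolation=cv2.INTER_CUBIC)); print(x-75,max(y-60,0))
E
```

```text
tab 189 ((0.48109957575798035, -0.019186116755008698), (0.008865530602633953, 0.017271598801016808), 83.43965911865234) [ 0.99594784 -0.08993252  0.48097414 -0.01915377]
hand px [[ 0.49013763 -0.02025007  0.0378    ]
 [ 0.46976385 -0.01821683  0.0378    ]]
[ 0.48339548 -0.33530835  0.10401341] [ 0.26665693 -0.25870195 -0.15980428]
grip 0.1475055216973541 97.30970978736877 [-0.38682215 -0.44589044  0.72290497]
[ 0.48281974 -0.33486471  0.1842957 ] 0.14638118423428154 [-0.28282707  0.08876438 -0.26157112] 6.8917
[282 296]
207 236
```

View pics/s_liftz.png

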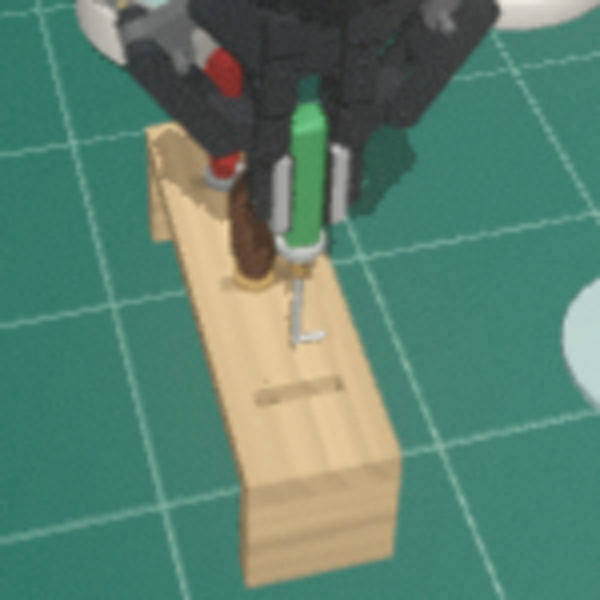

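The pick is out, and its hook points to +x (zoom (325,337)), which is the tool's +y. I'll estimate the hook reach from this picture, carry it high over the other tools, and hover beside the tab.

```bash
cat > geo.py <<'E'
import numpy as np
th=np.radians(-5.7); xi=np.array([np.cos(th),np.sin(th)])   # inward along tab
n=np.array([-xi[1],xi[0]])                                  # +y side (away from gap)
E_in=np.array([.4899,-.0201]); C=E_in+.022*xi               # inner end, ring centre by tab line
YAW=th; ATT=[np.pi,0,YAW]
def at(r,off): return C-xi*r+n*off
E
python3 - <<'E'
from h import *; from geo import *
import pickle
c=pickle.load(open("s_lift.pkl","rb"))
def zaxis(px,xy):
    t,r=rays(c,[px]); r=r[0]; # closest point to vertical axis
    s=np.dot(np.array(xy)-t[:2],r[:2])/np.dot(r[:2],r[:2]); p=t+s*r; return p
for nm,q in dict(foot=(295.5,346),hooktip=(324,337),collet=(299,279),collar=(300,257)).items():
    px=(207+q[0]/4,236+q[1]/4); print(nm,px,zaxis(px,(.483,-.335)))
line_to([.483,-.335,.27],v=.2); a=at(.027,.019); print("at",a)
line_to([a[0],a[1],.27],v=.22,attitude=ATT); hold(.1); print(observe()["tool_pos"],observe()["time_s"],observe()["q"])
E
```

```text
foot (280.875, 322.5) [ 0.48241005 -0.33481556  0.08807605]
hooktip (288.0, 320.25) [ 0.49266179 -0.33827593  0.09429062]
collet (281.75, 305.75) [ 0.48273888 -0.33491815  0.12577968]
collar (282.0, 300.25) [ 0.48278972 -0.33493406  0.13763692]
at [ 0.4868118  -0.00069735]
[ 0.48679483 -0.00103343  0.26990952] 9.6333 [-2.43343885e-01  2.15818521e-01  1.58025999e+00 -4.43685428e-05
  1.34564760e+00  1.42726378e+00]
```

```bash
python3 - <<'E'
from h import *; from geo import *
a=at(.027,.019); line_to([a[0],a[1],.143],v=.12); hold(.15)
o=observe(); print(o["tool_pos"],o["contact_force"],o["time_s"])
c,T=look("wrist","w_hov"); k,d=K(c); R,t=pose(c,T)
pr=lambda X: cv2.projectPoints(np.array(X,float),cv2.Rodrigues(R.T)[0],-R.T@t,k,d)[0].reshape(-1,2)
h=o["tool_pos"]; print("pred foot",pr([[h[0],h[1],.048]]),"pred tab inner",pr([[*E_in,.0378],[*at(.034,0),.0378]]))
u,v=pr([[h[0],h[1],.045]])[0].astype(int); x0,y0=max(u-60,0),max(v-50,0); print(x0,y0)
save("w_hovz",cv2.resize(c["image"][y0:y0+90,x0:x0+120],(800,600),interpolation=cv2.INTER_CUBIC))
E
```

```text
[ 0.48703352 -0.00074272  0.14350652] [ 0.4287903  -0.09702721 -0.72640835] 10.9917
pred foot [[279.60112279 219.36295948]] pred tab inner [[304.17593331 209.49137691]
 [303.84369778 224.22570772]]
219 168
```

View pics/w_hovz.png

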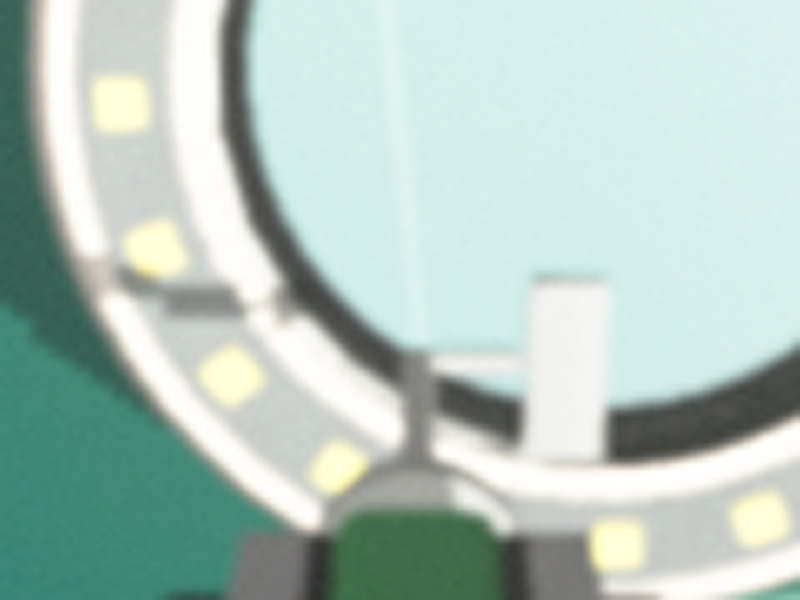

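The hover picture shows the hook foot at zoom (418,362) with its tip near 520. The tab's near edge is at 527 and its inner end at (568,280), parallel to the tool x axis. The true offset is about 1.5 mm less than commanded, so I'll correct for that. Then I feel for the glass with small steps.

```bash
cat >> h.py <<'E'
def F(n=6):
    f=[]
    for _ in range(n): f.append(observe()["contact_force"]); hold(.01)
    return np.mean(f,0)
E
python3 - <<'E'
from h import *; from geo import *
a=at(.027,.0200); line_to([*a,.143],v=.05); f0=F(12); print("f0",f0)
line_to([*a,.131],v=.05); z=.131; print(F()-f0)
while z>.119:
    z-=.0005; line_to([*a,z],v=.02); hold(.04); f=F(5)-f0
    if abs(f[2])>1.8: break
o=observe(); print("touch",z,f,o["tool_pos"],o["time_s"])
line_to([*a,o["tool_pos"][2]+.001],v=.02); print(F()-f0, observe()["tool_pos"],observe()["time_s"])
E
```

```text
f0 [ 0.00644532  0.15021282 -0.73237296]
[ 0.15095404 -0.81300683  0.64666844]
touch 0.1225 [-0.13761193  0.13035021  2.39381239] [4.86988494e-01 2.83712210e-04 1.22615550e-01] 17.5
[-0.27876603 -0.13184269  0.50882167] [4.86806170e-01 3.10755298e-04 1.23484179e-01] 17.8
```

```bash
python3 - <<'E'
from h import *; from geo import *
f0=F(12); print("f0",f0); zc=.1237
for r,off in ((.027,.017),(.030,.0135),(.033,.0105),(.033,.0095),(.033,.0088)):
    line_to([*at(r,off),zc],v=.04); hold(.05); f=F(5)-f0; print(r,off,np.round(f,2))
    if np.linalg.norm(f)>3: print("contact"); break
o=observe(); print(o["tool_pos"],o["time_s"])
c,T=look("wrist","w_in"); save("w_inz",cv2.resize(c["image"][168:258,249:369],(800,600),interpolation=cv2.INTER_CUBIC))
E
```

```text
f0 [-0.11566145  0.04647996 -0.43192215]
0.027 0.017 [-0.23  0.03 -0.47]
0.03 0.0135 [0.54 0.31 0.06]
0.033 0.0105 [ 0.21 -0.42 -0.15]
0.033 0.0095 [ 0.15 -0.08 -0.32]
0.033 0.0088 [-0.02  0.39 -0.03]
[ 0.47979886 -0.01024275  0.12365832] 19.6333
```

View pics/w_inz.png

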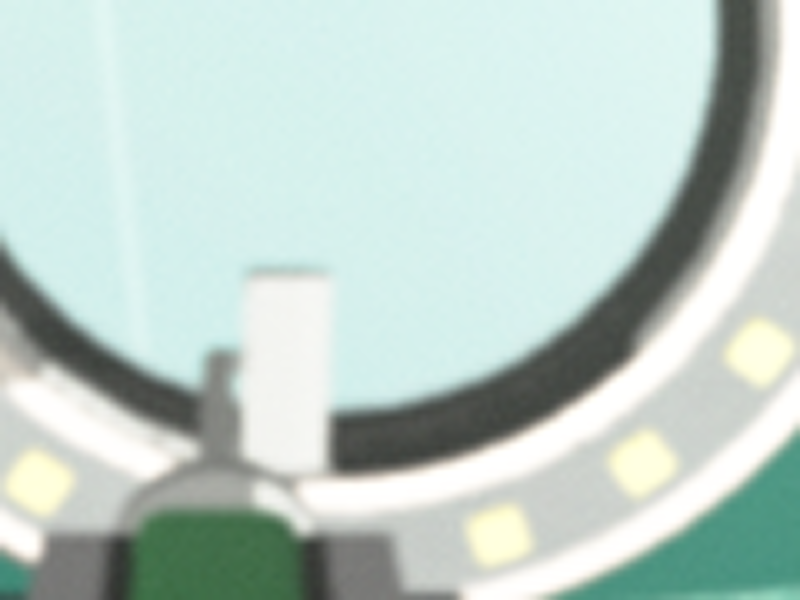

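The picture shows the bit at zoom x=218, about 1 mm clear of the tab's edge at 245, with the hook under the tab. The ring's other end at (640,350) confirms the gap is on the right (−y). Now I lever up while watching the force.

```bash
python3 - <<'E'
from h import *; from geo import *
f0=F(10); a=at(.033,.0088); z=.1237; pk=0; log=[]
while z<.1345:
    z+=.0006; line_to([*a,z],v=.03); hold(.02); f=F(3)-f0; o=observe()
    log.append((round(z*1e3,1),round(o["tool_pos"][2]*1e3,1),*np.round(f,1)))
    pk=max(pk,-f[2])
    if -f[2]>22: print("too hard"); break
    if pk>8 and -f[2]<pk*.4 : print("slipped"); break
for l in log: print(*l)
print(observe()["time_s"])
c,T=look("wrist","w_up"); 
E
```

```text
slipped
124.3 124.3 -0.3 -0.2 0.2
124.9 124.9 -0.6 0.0 -0.7
125.5 125.3 0.3 -0.9 -4.5
126.1 125.8 0.5 -0.6 -8.7
126.7 126.5 2.3 -1.5 -11.2
127.3 127.2 3.7 -2.5 -14.8
127.9 128.8 -0.4 0.3 -0.5
21.8083
```

```bash
python3 - <<'E'
from h import *; from geo import *
f0=F(8); c,T=look("wrist","w_up2"); print(observe()["tool_pos"],F()-f0,observe()["time_s"])
save("w_upz",cv2.resize(c["image"][168:258,249:369],(800,600),interpolation=cv2.INTER_CUBIC))
E
```

```text
[ 0.47998462 -0.0102362   0.12849011] [ 0.03336675  0.09419217 -0.10711159] 22.025
```

View pics/w_upz.png

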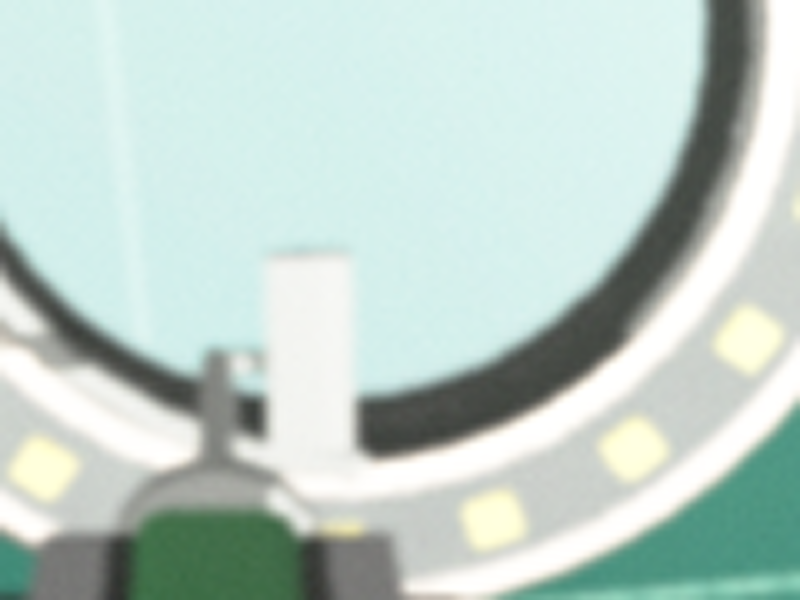

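```bash
python3 - <<'E'
from h import *; from geo import *
import pickle
for nm,x0,x1 in(("w_in",287,297),("w_up2",291,301)):
    c,T=pickle.load(open(nm+".pkl","rb"))
    for r in range(204,246,3):
        px=[(x,r) for x in range(x0,x1)]; P=depthpts(c,px,T); print(nm,r,np.round(np.median(P,0)*1e3,1),c["image"][r,(x0+x1)//2],end=" | ")
        print()
E
```

```text
w_in 204 [491.1 -20.1  29.8] [213 240 237] | 
w_in 207 [489.1 -19.9  30.3] [198 228 224] | 
w_in 210 [488.8 -19.6  37.7] [237 238 234] | 
w_in 213 [486.6 -19.4  37.7] [244 245 241] | 
w_in 216 [484.3 -19.2  37.3] [244 245 241] | 
w_in 219 [482.1 -19.   37.7] [244 244 241] | 
w_in 222 [479.9 -18.8  37.8] [244 245 241] | 
w_in 225 [477.8 -18.6  38. ] [243 244 240] | 
w_in 228 [475.5 -18.4  37.9] [245 245 241] | 
w_in 231 [473.2 -18.2  37.4] [243 244 240] | 
w_in 234 [470.7 -18.   37.7] [244 245 241] | 
w_in 237 [468.5 -17.8  38.1] [240 242 238] | 
w_in 240 [485.4 -17.6  86.2] [172 171 165] | 
w_in 243 [484.6 -17.4  88.3] [228 230 225] | 
w_up2 204 [489.6 -23.1  29.6] [205 233 229] | 
w_up2 207 [490.3 -22.6  40.2] [240 241 237] | 
w_up2 210 [488.  -22.4  40.1] [245 246 242] | 
w_up2 213 [485.9 -22.2  40.8] [245 245 242] | 
w_up2 216 [483.8 -22.   40.8] [244 245 242] | 
w_up2 219 [481.6 -21.9  41.1] [244 245 241] | 
w_up2 222 [479.5 -20.9  40.9] [244 245 241] | 
w_up2 225 [477.1 -21.5  41.2] [243 244 240] | 
w_up2 228 [475.  -21.3  41.5] [244 244 241] | 
w_up2 231 [472.7 -21.1  41.8] [243 244 240] | 
w_up2 234 [470.4 -20.9  41.7] [242 243 240] | 
w_up2 237 [468.2 -20.7  42. ] [241 243 239] | 
w_up2 240 [465.6 -20.5  41.2] [254 253 251] | 
w_up2 243 [473.3 -20.   66.1] [210 211 205] |
```

Depth shows the tab top rose from 37.8 to about 41.2 mm, with the outer end at 42. So it's past the lip but not yet lying over the rim. I'll follow it 2.3 mm towards the gap and keep lifting gently, staying below +7 mm.

```bash
python3 - <<'E'
from h import *; from geo import *
f0=np.array([0,0,-.4]); z=.1285; log=[]
line_to([*at(.033,.0065),z],v=.03); print(F()-f0)
while z<.1358:
    z+=.0006; line_to([*at(.033,.0065),z],v=.03); hold(.02); f=F(3)-f0; o=observe()
    log.append((round(z*1e3,1),round(o["tool_pos"][2]*1e3,1),*np.round(f,1)))
    if -f[2]>20: print("too hard"); break
for l in log: print(*l)
print(observe()["time_s"])
import pickle
c,T=look("wrist","w_up3")
for r in range(204,246,4):
    P=depthpts(c,[(x,r) for x in range(275,320)],T); print(r,"x",round(np.median(P[:,0])*1e3),"z",np.round(P[::3,2]*1e3).astype(int))
E
```

```text
[-0.44524827 -0.16443684 -0.38980351]
129.1 129.1 -0.3 -0.1 -0.4
129.7 129.7 -0.5 -0.1 -0.7
130.3 130.2 -0.5 -0.0 -1.5
130.9 130.8 -0.4 -0.0 -1.4
131.5 131.5 -1.7 0.4 -1.9
132.1 132.1 -1.5 -0.1 -1.5
132.7 132.7 -1.2 0.2 -1.9
133.3 133.3 -1.4 0.4 -2.7
133.9 133.9 -1.3 0.2 -2.3
134.5 134.5 -1.3 -0.5 -2.4
135.1 135.1 -1.8 -0.1 -2.6
135.7 135.8 -1.4 -0.1 -1.7
136.3 136.4 -0.9 0.6 -2.1
26.1167
204 x 487 z [30 29 30 30 31 31 30 29 30 30 30 30 29 31 30]
208 x 484 z [31 30 30 30 29 30 30 30 30 30 30 30 30 31 29]
212 x 482 z [30 29 30 30 29 46 46 46 47 30 30 30 30 31 31]
216 x 479 z [ 31  30  31 257  47  47  48  48  48  30  30  30  30  31  31]
220 x 476 z [30 30 45 31 47 48 47 48 48 30 30 30 29 30 32]
224 x 474 z [35 34 53 51 48 49 49 49 48 31 32 32 35 35 34]
228 x 471 z [34 36 64 60 48 49 49 49 50 34 34 34 35 34 35]
232 x 467 z [41 41 70 68 50 49 49 49 34 34 36 35 41 40 41]
236 x 466 z [50 50 96 76 50 51 50 49 41 41 41 40 41 40 41]
240 x 466 z [100 102 101 101 102 100  50  50  51  42  41  41  41  42  42]
244 x 459 z [104 104 105 104 104 100 100  41  42  42  41  41  41  41  41]
```

```bash
python3 - <<'E'
from h import *; from geo import *
line_to([*at(.033,.0065),.1275],v=.03); hold(.1); print(F(8), observe()["tool_pos"],observe()["time_s"])
c,T=look("wrist","w_dn")
for r in range(200,246,4):
    P=depthpts(c,[(x,r) for x in range(275,320)],T); print(r,"x",round(np.median(P[:,0])*1e3),"z",np.round(P[::3,2]*1e3).astype(int))
save("w_dnz",cv2.resize(c["image"][168:258,249:369],(800,600),interpolation=cv2.INTER_CUBIC))
E
```

```text
[ 0.03914114  0.05030321 -0.80939764] [ 0.47975751 -0.01259188  0.1276695 ] 26.775
200 x 493 z [30 30 31 29 30 30 31 30 31 30 30 31 31 30 31]
204 x 490 z [29 30 29 30 30 29 31 31 30 31 30 29 31 31 30]
208 x 487 z [30 30 30 29 31 30 30 30 30 29 31 30 30 30 31]
212 x 483 z [30 29 30 29 30 30 30 30 29 30 30 30 30 28 30]
216 x 482 z [ 29  30  30  31  42  42  43 248  42  30  31  30  30  30  31]
220 x 478 z [31 29 37 30 43 42 42 42 30 31 30 30 30 29 30]
224 x 475 z [31 30 46 42 44 43 43 43 30 30 29 30 31 31 32]
228 x 474 z [ 34  35  54  51  42  43  44 248  30  31  32  35  34  34  34]
232 x 470 z [35 35 62 61 43 43 43 44 34 34 34 34 35 34 34]
236 x 469 z [40 39 88 67 43 44 43 44 34 33 34 35 39 40 41]
240 x 467 z [92 92 92 93 92 92 43 44 41 41 40 42 41 41 40]
244 x 464 z [96 95 97 95 96 92 93 44 40 41 42 41 41 41 42]
```

View pics/w_dnz.png

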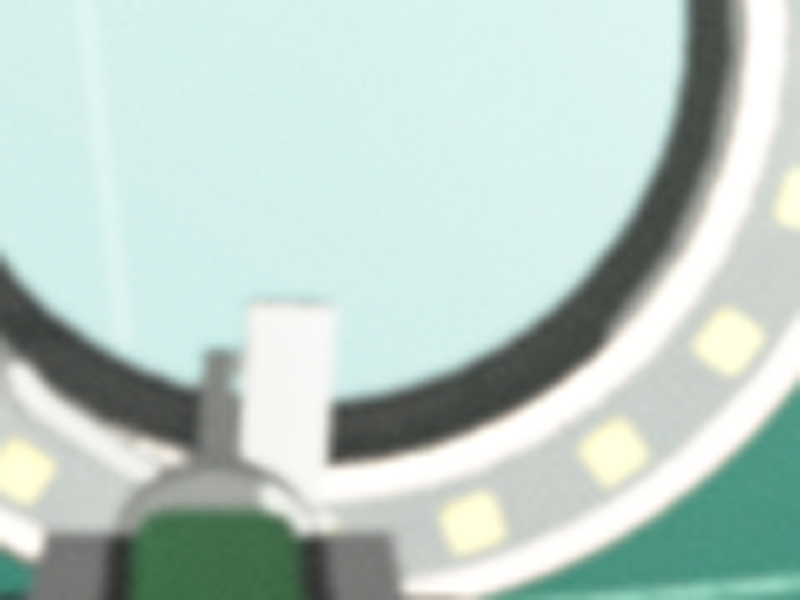

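The tab sprang about 4 mm outwards and now lies with its top at 43 mm, mid-thickness about 0.8 mm above the rim. The hook is free below it. Next I back the hook out and hang the pick in its slot.

```bash
python3 - <<'E'
from h import *; from geo import *
line_to([*at(.028,.021),.1275],v=.06); print("out",F(4))
line_to([*at(.028,.021),.27],v=.2)
A=[np.pi,0,np.radians(89.2)]
line_to([.483,-.335,.27],v=.25,attitude=A); hold(.15); print(observe()["tool_pos"])
line_to([.483,-.335,.175],v=.2); hold(.1); f0=F(5); print(observe()["tool_pos"],f0)
z=.175; 
for z in (.15,.13,.115,.1075):
    line_to([.483,-.335,z],v=.08); f=F(3)-f0
    if np.linalg.norm(f)>4: print("contact",z,f); break
else:
    while z>.1025:
        z-=.0008; line_to([.483,-.335,z],v=.03); f=F(3)-f0
        if f[2]>1.5: break
    print("seated",z,f,observe()["tool_pos"])
print(observe()["time_s"])
E
```

```text
out [-0.17003254 -0.10833417 -0.45784001]
[ 0.48308099 -0.33469124  0.27007971]
[ 0.48347871 -0.33545346  0.17664308] [ 0.1504791   0.38669006 -0.68163512]
seated 0.10270000000000003 [-1.17734829  0.63256362  5.10096204] [ 0.4830783  -0.33509634  0.10310242]
34.2583
```

```bash
python3 - <<'E'
from h import *; from geo import *
line_to([.483,-.335,.1032],v=.03)
command_gripper(0.6); line_to([.483,-.335,.215],v=.2)
c,T=look("wrist","w_rack2")
M=np.array(c["tool_from_camera"]); A=[np.pi,0,YAW]
R=Ro.from_euler("xyz",A).as_matrix(); tcp=np.array([.475,-.021,.042])-R@M[:3,2]*.24-R@M[:3,3]; print(tcp)
move_to(tcp,A); hold(.2); c2,T2=look("wrist","w_tab2"); print(observe()["time_s"],observe()["gripper_width"])
k,d=K(c2); Rr,t=pose(c2,T2); u,v=cv2.projectPoints(np.array([[.478,-.021,.042]]),cv2.Rodrigues(Rr.T)[0],-Rr.T@t,k,d)[0].ravel().astype(int)
print(u-50,v-55)
z=cv2.resize(c2["image"][v-55:v+35,u-50:u+50],(445,400),interpolation=cv2.INTER_CUBIC); b=cv2.resize(c["image"][120:330,190:370],(343,400)); save("both",np.hstack([z,b]))
for r in range(v-30,v+30,4):
    P=depthpts(c2,[(x,r) for x in range(u-24,u+24)],T2); print(r,"x",round(np.median(P[:,0])*1e3),"z",np.round(P[::3,2]*1e3).astype(int))
E
```

```text
[ 0.47214196 -0.02174157  0.15219825]
37.8417 0.5989329228119382
227 151
176 x 500 z [30 30 31 31 30 29 30 30 31 30 29 30 29 29 30 29]
180 x 497 z [31 30 30 31 31 30 30 31 30 30 30 31 30 29 30 30]
184 x 494 z [30 30 31 30 31 29 29 30 29 30 31 30 30 30 30 30]
188 x 491 z [30 30 30 29 29 30 29 31 30 29 30 29 32 30 30 30]
192 x 487 z [29 28 32 31 30 31 31 30 31 30 32 30 30 30 31 30]
196 x 484 z [30 29 30 30 30 31 30 41 41 30 30 31 29 30 30 30]
200 x 482 z [30 30 30 30 31 31 29 42 42 42 44 29 30 31 30 29]
204 x 478 z [34 29 31 30 29 31 30 42 43 43 43 31 30 30 30 30]
208 x 475 z [36 35 35 33 30 30 30 43 43 43 42 31 30 30 30 31]
212 x 473 z [35 34 35 35 34 34 35 43 43 43 43 33 35 34 34 35]
216 x 469 z [45 44 40 34 34 35 35 43 44 43 43 34 35 35 33 35]
220 x 468 z [41 43 45 44 44 42 40 45 44 44 43 41 41 40 41 41]
224 x 464 z [41 41 42 41 43 44 45 43 43 44 44 41 40 41 40 42]
228 x 460 z [41 41 42 40 42 41 42 41 42 41 43 41 42 41 41 41]
232 x 457 z [41 42 42 41 41 42 41 40 42 42 42 41 40 41 41 42]
```

View pics/both.png

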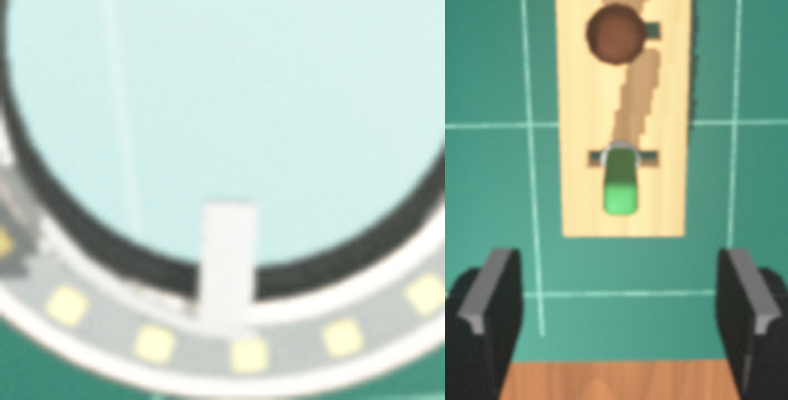

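The pick hangs straight in its slot. The tab now lies over the rim, from zoom (230,203) to (221,325), with the wire visible on the lip to its left. I'll measure the tab line and grasp its inner end, keeping the fingers inside the bore.

```bash
python3 - <<'E'
from h import *; from geo import *
import pickle
c,T=pickle.load(open("w_tab2.pkl","rb")); hsv=cv2.cvtColor(c["image"],cv2.COLOR_RGB2HSV)
m=np.zeros(hsv.shape[:2],bool); m[190:221,266:292]=((hsv[...,1]<22)&(hsv[...,2]>190))[190:221,266:292]
n_,l,s,_=cv2.connectedComponentsWithStats(m.astype(np.uint8)); m=l==1+np.argmax(s[1:,4])
Q=np.argwhere(m)[:,::-1]; Q=Q[Q[:,1]<215]; p=onplane(c,Q,.0425,T)[:,:2].astype(np.float32); r=cv2.minAreaRect(p); L=cv2.fitLine(p,cv2.DIST_L2,0,.01,.01).ravel(); print(r,L)
d=L[:2]*np.sign(L[0]); ang=np.arctan2(d[1],d[0]); cen=np.array(r[0]); ie=cen+d*max((p-cen)@d); nn=np.array([-d[1],d[0]])
print("inner end",ie,"angle",np.degrees(ang),"width",np.ptp((p-cen)@nn))
assert abs(np.degrees(ang)+5)<9 and np.hypot(*(ie-[.484,-.021]))<.004
g=ie+d*.0030+nn*.0008; A=[np.pi,0,ang]; print("TCP xy",g)
command_gripper(0.19); move_to([*g,.085],A); hold(.1); f0=F(6)
z=.085
for z in (.072,.067,.064,.062,.0605):
    line_to([*g,z],v=.04); f=F(4)-f0; print(z,np.round(f,2))
    if np.linalg.norm(f)>5: break
o=observe(); print(o["tool_pos"],o["gripper_width"],o["time_s"])
E
```

```text
((0.4794122278690338, -0.02174713835120201), (0.010133648291230202, 0.014658198691904545), 83.86805725097656) [ 0.9797683  -0.20013523  0.47964084 -0.02143162]
inner end [ 0.48695411 -0.0232877 ] angle -11.544867 width 0.010383289058956358
TCP xy [ 0.49005352 -0.02310429]
0.072 [ 0.16  0.25 -0.11]
0.067 [ 0.13 -0.06 -0.16]
0.064 [ 0.18 -0.01 -0.23]
0.062 [ 0.58  0.22 -0.09]
0.0605 [ 0.35  0.15 -0.29]
[ 0.49002696 -0.02309991  0.0604565 ] 0.18949423428248807 40.475
```

```bash
python3 - <<'E'
from h import *
o=observe(); p=np.array(o["tool_pos"]); yaw=o["eef_rot"][2]; d=np.array([np.cos(yaw),np.sin(yaw)])
g=p[:2]-d*.002; f0=F(6); line_to([*g,.0603],v=.03); print(np.round(F(4)-f0,2))
command_gripper(0.0,f_grip=60); o=observe(); print("w",o["gripper_width"],o["gripper_force"],np.round(F(4)-f0,2))
assert o["gripper_width"]>.05
for z in np.arange(.064,.112,.004):
    line_to([*g,z],v=.05); print(round(z,3),np.round(F(2)-f0,1),round(observe()["gripper_width"],3))
c,T=look("wrist","w_draw"); c2=camera("side"); print(observe()["time_s"])
a=c["image"][100:310,140:420]; b=c2["image"][170:320,180:380]; save("draw",np.hstack([cv2.resize(a,(400,300)),cv2.resize(b,(400,300))]))
E
```

```text
[0.31 0.01 0.42]
w 0.05176357501176432 58.71303430991247 [-0.31  0.28  0.9 ]
0.064 [-1.   0.5 -2.6] 0.045
0.068 [-0.6  0.5 -2.6] 0.052
0.072 [-1.5  1.2 -3.3] 0.05
0.076 [-1.4  1.3 -4.3] 0.049
0.08 [ 0.6 -0.6 -0.7] 0.047
0.084 [-0.3 -0.6 -0.1] 0.051
0.088 [ 0.5 -0.3 -0.4] 0.051
0.092 [-0.3 -0.3 -0.5] 0.054
0.096 [ 0.4 -0.8 -0. ] 0.053
0.1 [ 0.1 -0.1 -0.2] 0.055
0.104 [ 0.1  0.7 -1.3] 0.05
0.108 [ 1.  -0.1 -0.9] 0.053
44.4333
```

View pics/draw.png

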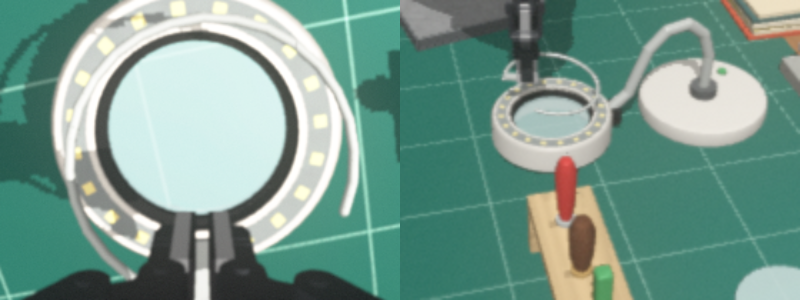

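The ring is out and held: in the left image it hangs complete from the fingers, and the side view shows it near level above the head. I'll check its tilt from depth and carry it to the tray.

```bash
python3 - <<'E'
from h import *
import pickle
c,T=pickle.load(open("w_draw.pkl","rb")); H,W=c["image"].shape[:2]
uv=np.stack(np.meshgrid(np.arange(W),np.arange(H)),-1).reshape(-1,2); P=depthpts(c,uv,T)
Pt=(P-T[:3,3])@T[:3,:3]   # tool frame
s=(abs(P[:,2]-.088)<.02)&(np.hypot(Pt[:,0]-.021,Pt[:,1])<.056)&(np.hypot(Pt[:,0]-.021,Pt[:,1])>.036)&(Pt[:,0]>-.008)&(c["z_map"].ravel()>0)
q=Pt[s]; print(s.sum())
for _ in range(4):
    a=np.c_[q[:,:2],np.ones(len(q))]; co=np.linalg.lstsq(a,q[:,2],rcond=None)[0]; e=q[:,2]-a@co; q=q[abs(e)<max(.002,2*e.std())]
A=np.c_[2*q[:,:2],np.ones(len(q))]; sc=np.linalg.lstsq(A,(q[:,:2]**2).sum(1),rcond=None)[0]
print("plane slopes deg",np.degrees(np.arctan(co[:2])),"z at",co[2],len(q),e.std(),"circle",sc[:2],np.sqrt(sc[2]+sc[:2]@sc[:2]))
d=T[:3,:3]@np.array([*sc[:2],0]); yaw=observe()["eef_rot"][2]; A_=[np.pi,0,yaw]
p=observe()["tool_pos"]; line_to([p[0]-.01,p[1],.16],v=.15)
tx=np.array([.4507,.2888])-d[:2]; print("tcp at tray",tx); 
line_to([*tx,.16],v=.2); line_to([*tx,.08],v=.15); hold(.15); print(observe()["time_s"],observe()["gripper_width"])
c2,T2=look("wrist","w_tray"); c3=camera("side"); pickle.dump(c3,open("s_tray.pkl","wb"))
E
```

```text
3000
plane slopes deg [8.53749858 2.95778157] z at 0.019134976634856214 2956 0.0007660254069146081 circle [0.02515776 0.00484949] 0.04911853547422728
tcp at tray [0.42702177 0.2985863 ]
47.5417 0.047846252741940515
```

The far side of the ring sags about 8.5° relative to the tool. I'll tilt the tool to bring it nearly level, with about 2° left so the far side lands first, then lower until it touches the tray floor.

```bash
python3 - <<'E'
from h import *
T=Ttool(); n=np.array([-np.tan(np.radians(6.7)),-np.tan(np.radians(2.9)),1.]); n/=np.linalg.norm(n)
nw=T[:3,:3]@n; Rc=Ro.align_vectors([[0,0,-1]],[nw])[0]; e=(Rc*Ro.from_matrix(T[:3,:3])).as_euler("xyz"); print(np.degrees(e),np.degrees(Rc.magnitude()))
p=T[:3,3]; line_to([p[0],p[1],.06],v=.08,attitude=list(e)); hold(.2); f0=F(8)
line_to([p[0],p[1],.034],v=.06); print(np.round(F(4)-f0,2)); z=.034
while z>.023:
    z-=.0007; line_to([p[0],p[1],z],v=.03); hold(.02); f=F(4)-f0
    if f[2]>1.2: f=F(4)-f0
    if f[2]>1.2: break
print("contact",z,np.round(f,2),observe()["tool_pos"],observe()["time_s"])
c=camera("side"); save("s_place",cv2.resize(c["image"][130:220,140:280],(700,450),interpolation=cv2.INTER_CUBIC))
c,T=look("wrist","w_place"); H,W=c["image"].shape[:2]
uv=np.stack(np.meshgrid(np.arange(W),np.arange(H)),-1).reshape(-1,2); P=depthpts(c,uv,T); Pt=(P-T[:3,3])@T[:3,:3]
zc=.0191+np.tan(np.radians(8.5))*Pt[:,0]+.0516*Pt[:,1]; r=np.hypot(Pt[:,0]-.025,Pt[:,1]-.005)
bright=c["image"].min(2).ravel()>150
s=(abs(Pt[:,2]-zc)<.003)&(abs(r-.047)<.005)&(Pt[:,0]>0)&bright
for lo in np.arange(0,.08,.016):
    k=s&(Pt[:,0]>=lo)&(Pt[:,0]<lo+.016); print(round(lo,3),k.sum(),np.round(np.median(P[k,2])*1e3,1) if k.sum() else None)
E
```

```text
[177.1         -6.69149755 -11.36901539] 7.247648667205108
[-0.07  0.24 -0.34]
contact 0.02700000000000001 [-1.7  -0.06  4.61] [0.42741963 0.29874468 0.02724941] 51.9583
0.0 442 8.0
0.016 812 7.2
0.032 1069 5.6
0.048 1732 5.0
0.064 2361 5.3
```

```bash
python3 - <<'E'
from h import *
import pickle
p=observe()["tool_pos"]; line_to([p[0],p[1],.0272],v=.03)
command_gripper(0.25); hold(.1); print(np.round(F(4),2)); line_to([p[0],p[1],.10],v=.1); line_to([p[0]-.03,p[1],.22],v=.25)
hold(.1); c,T=look("wrist","w_end"); c2=camera("side"); print(observe()["time_s"])
H,W=c["image"].shape[:2]; uv=np.stack(np.meshgrid(np.arange(W),np.arange(H)),-1).reshape(-1,2); P=depthpts(c,uv,T)
m=(c["image"].min(2).ravel()>165)&(np.hypot(P[:,0]-.4507,P[:,1]-.2888)<.075)&(P[:,2]<.02)
q=P[m]; print(m.sum(),q[:,:2].min(0),q[:,:2].max(0),"z pct",np.percentile(q[:,2],[5,50,95]))
A=np.c_[q[:,:2]-q[:,:2].mean(0),np.ones(len(q))]; print("slope deg",np.degrees(np.linalg.lstsq(A,q[:,2],rcond=None)[0][:2]))
save("end",np.hstack([cv2.resize(c["image"],(400,300)),cv2.resize(c2["image"][120:330,150:430],(400,300))]))
E
```

```text
[-0.94 -4.37  5.64]
54.4667
14440 [0.37581182 0.21406513] [0.52542257 0.36369026] z pct [0.00325902 0.00453019 0.00661803]
slope deg [-0.048587   -0.05280293]
```

View pics/end.png

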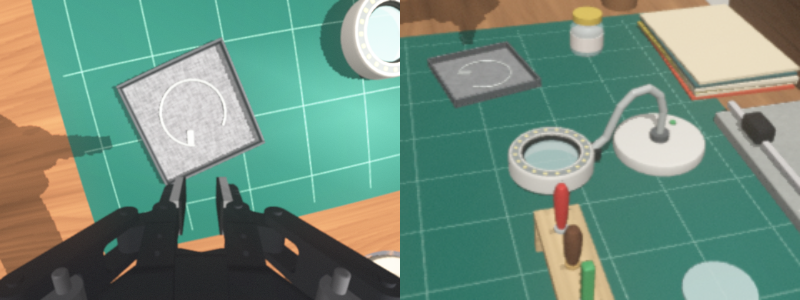

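The ring lies flat near the middle of the tray (left image (193,112)), and the pick, awl and knife all hang in the rack. Nothing else has moved, so I'm handing in.

```bash
python3 -c "
from plant import *
print(observe()['time_s']); print(hand_in())"
```

```text
54.4667
the job is handed in; nothing more can be done
None
```

The job is handed in at 54.5 s: the ring was levered out (about 15 N peak at the tab, about 2.4 N touch on the glass) and lies in the parts tray, let go about 1–2 mm above its floor, and the pick hangs back in its slot.

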